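# Open the sample compartment of a bench photometer

### The job

Open the photometer's sample compartment: press down the release tab in front of the lid with a fingertip so that the lid springs up a little, then push the lid gently with the fingers until it is fully open, and leave it standing open with the robot clear of it. Do not pinch, squeeze or lift anything, and leave the vial, the dropper bottle, the reagent bottle and the beaker standing where they are.

Things in the scene. Friction and masses are not known exactly. Their poses are not given: they have to be found in the camera images.
- photometer: Fixed beige bench instrument, 220 mm wide (y); x runs from its sloped panel with display and keys (-130 mm) to its back (120 mm); origin on the bench under its middle, z up. Flat deck 85 mm above the bench, beginning 72 mm before the origin. On the middle line, front to back: release tab, then a 12 mm high collar round the sample well with the lid lying on it.
- tab_press (a point): Where to press: middle of the ribbed top of the release tab, 26 mm before its pivot, 51 mm before the photometer's origin, 16 mm above the deck. The tab is a plate 36 mm wide (y), 4 mm thick, reaching 39 mm forward from its pivot; at the pivot stands a 20 mm wide hook, top 24.5 mm above the deck, whose nib holds down the lid's front edge.
- tab (a joint): Angle of the release tab, rad: 0 at rest, grows as the ribbed front part is pressed down, stop 0.3; the lid is let go at about 0.2. A spring returns it. Pressed at tab_press by a point: release 5 mm down at 2.5 N, stop 8 mm at 3 N. A broad flat fingertip bears on its edge nearest the pivot: with a 22 mm wide tip release comes 3 mm down at about 4 N, stop 4.5 mm at about 5 N.
- lid_edge (a point): Middle of the lower front edge of the lid, which moves with it. The lid is a flat plate 85 mm long (x, from its hinge to this edge), 90 mm wide (y), 8 mm thick, about 100 g.
- lid_hinge (a point): Fixed point on the lid's hinge line, which runs along the photometer's y axis at the back of the lid: 65 mm behind the photometer's origin, 12 mm above its deck (97 mm above the bench); lid_edge is 85 mm before it when shut.
- lid (a joint): Opening angle of the lid, rad: 0 shut and latched; let go, a spring pin lifts it to about 0.8 within a second (lid_edge then 72 mm above the deck: fingers can go under it from the front). From there a stiff friction hinge keeps it where it is left; pushing it on takes about 0.1 N m (1 to 3 N). Upright 1.57, stop 1.8; fully open means above 1.6.
- vial: Loose small capped glass vial, 22 mm across, 42 mm tall, standing upright on the photometer's deck to the left or right of the lid, about 80 mm from the middle line. Origin at the centre of its underside, z up.
- dropper: Loose small amber dropper bottle with a rubber bulb, 24 mm across, 52 mm tall, standing upright on the deck on the other side of the lid from the vial. Origin at the centre of its underside, z up.
- reagent: Loose amber reagent bottle, 60 mm across, 120 mm tall, standing on the bench beside the photometer, on either side. Origin at the centre of its underside, z up.
- beaker: Loose open glass beaker, 64 mm across, 80 mm tall, standing on the bench beside the photometer, on the other side from the reagent bottle. Origin at the centre of its underside, z up.

How it is judged:
By the outcome, as a careful person would: the job done as asked, in the order asked, and still so for the second after the job is handed in, with the robot touching nothing.
It also fails if it takes over 38 s, if anything falls off the work surface, if the arm or the gripper's body presses on something with over 40 N, if the wrist force passes 120 N, or if a joint passes its speed limit or range.

### The arm

A 6-joint arm with a two-finger parallel gripper is mounted at the origin on the work surface. World frame = base frame: x ahead of the robot, y to its left, z up, the work surface at z = 0. Lengths are in m, angles in rad, forces in N, time in s.
With the tool pointing down it reaches from about 0.325 to 0.85 m from the base axis. Payload 4.4 kg.
Tool frame: the origin (TCP) lies at the very end of the fingers, on their centre line; the grasp point (between the pads) lies 19 mm behind it; z points along the fingers, x is the direction in which the jaws open and shut, and the axes are right-handed (so a half turn about z gives the same grasp; the last joint's range is limited). The gripper opens to 94 mm and grips with 3 to 60 N. Pads are 16 mm wide; open, the fingers measure 119 mm over their backs; the gripper's body (75 mm by 177 mm) begins 78 mm behind the grasp point.
Start: joints at [-1.254, 0.207, 1.542, -0, 1.393, -0.15], TCP at [0.259, -0.513, 0.205] pointing down, gripper open.
Joint ranges: [-2.73, 2.73], [-0.86, 2.22], [0.23, 2.46], [-1.11, 4.25], [0.08, 2.63], [-2.82, 2.82]. Speed limits (rad/s): [2.79, 2.79, 3.14, 3.14, 3.14, 3.14].

### API

Orientations are given as a rotation vector (axis times angle).
In Python, from bench import * gives the robot as it stands.
- The arm moves only by the tool jog_arm, never from a script. Its argument "commands" is a list of rows, each a list of 6 numbers: the shift along the tool's x, y, z in cm, then the turn, a rotation vector about the tool's x, y, z in degrees. A call has 1 to 20 rows; each row is the pose to reach, as a shift and turn from the pose measured when the call began, along the tool's axes at that moment; what a row does not reach only later rows make up. A row lasts 1/10 s, in which the tool goes at most 50 mm and 8.59 degrees, less where a joint would pass 70% of its speed; a pose out of reach is approached as far as the arm can. A call with a gripper value outside its range is refused whole. "fingers" is the finger opening in cm, from 0 to 9.4, set as the call begins (left out, the last holds). The fingers move at their own pace and stop on an object; "grip_force" is the grip in N (left out, the last holds). Time passes only in rows, so rows that repeat a pose let the fingers close. It gives the time, the measured TCP pose, the force and the opening at its end, in the units of the state.
- observe(): the state, without advancing time (a new reading comes with each control period).
- read_camera(name): name is "scene" or "top" or "wrist"; returns the picture (400x640x3 uint8, blue, green, red); there is no depth.
- get_calibration(name): a dict with "fx", "fy", "cx", "cy" (pixels), "eye" and "attitude" of the camera in the world; the wrist camera has in their place "T_tool_cam" (4x4, takes a point from camera to tool coordinates, whose origin is the TCP and whose axes are the tool frame's). Camera axes: x right, y up, looking along -z (the intrinsics and any distortion apply to the point x, -y, -z); pixel columns grow to the right and rows downward; lengths in m; the calibration is good to about 2 mm. A picture is of the moment at which its call begins: read the wrist's pose just before it. get_calibration takes no time and is no camera call.
- sign_off(): hands the job in, once; it reports no verdict.
The state is a dict: "time_s": time; "joint_pos": joint angles; "dq": joint speeds; "joint_torque": joint torques, N m; "tool_pos": TCP position; "eef_rot": TCP orientation; "contact_force": force on the tool from outside, world axes, zero at the start; "torque": the same for the moment, N m; "opening": opening from 0.0 (shut) to 1.0 (fully open).
Only numpy, scipy, OpenCV 4.12 (cv2) and the standard library are available. Lean on these libraries where they do the work, as an engineer would, in place of code of your own. Each camera call takes 0.05 s, during which the arm holds its last target. There are 200 camera calls.

## Working session

There is one attempt and no reset: what is moved stays moved. The work goes in short steps, Python scripts to look and compute and a tool call to move; the robot and the scene stay as the last step left them, time stands still between calls to the robot, and variables do not carry over. Pictures are saved under pics/ and viewed, on a budget of 10 in all, crops included, one or two more only if the job needs it, and the job is handed in when it is done.

Besides the shell and the picture viewer there is one more tool, called after ">>>" as name(argument=value, ...), one argument or row to a line, values as JSON. jog_arm: Moves the arm, as the interface text tells. Its arguments: {"type":"object","properties":{"commands":{"type":"array","items":{"type":"array","items":{"type":"number"}}},"fingers":{"type":"number"},"grip_force":{"type":"number"}},"required":["commands"]}

```bash
mkdir -p pics; python3 - <<'E'
from bench import *
import cv2
s=observe(); print(s)
for n in("scene","top"):
    print(n,get_calibration(n)); cv2.imwrite(f"pics/{n}0.png",read_camera(n))
print(get_calibration("wrist"))
E
```

```text
{'time_s': 0.0, 'joint_pos': array([-1.25447212e+00,  2.07401394e-01,  1.54293804e+00, -2.99076347e-06,
        1.39350328e+00, -1.50484564e-01]), 'dq': array([ 0.00097115, -0.00016678,  0.00016626,  0.00162837, -0.00062443,
        0.00074685]), 'joint_torque': array([-1.63229881e-03, -3.70886886e+01, -2.81414026e+01,  6.97628735e-02,
        3.61879519e-02, -1.76509348e-04]), 'tool_pos': array([ 0.25851599, -0.51270808,  0.20430894]), 'eef_rot': array([-2.67376902,  1.64664451,  0.00269933]), 'contact_force': array([-0.78425742,  0.40836376, -0.14454017]), 'torque': array([ 0.03118204, -0.03200512,  0.05570141]), 'opening': 1.0023052765262435}
scene {'fx': 443.90699536264646, 'fy': 443.90699536264646, 'cx': 321.34666691088063, 'cy': 199.90595537446924, 'eye': array([ 0.95913475, -0.2370418 ,  0.76195027]), 'attitude': array([0.57271099, 0.26333597, 0.77460766])}
top {'fx': 491.8768617441676, 'fy': 491.8768617441676, 'cx': 323.6669300037169, 'cy': 202.81085435555636, 'eye': array([0.42722722, 0.09648145, 1.12719635]), 'attitude': array([ 0.13876016, -0.13585048, -1.57849042])}
{'fx': 281.6175809265263, 'fy': 281.6175809265263, 'cx': 319.10214209606784, 'cy': 202.23231188563426, 'T_tool_cam': array([[ 9.99999749e-01, -4.10913907e-05,  7.06983967e-04,
         2.94127945e-04],
       [ 1.36984840e-04, -9.68236694e-01, -2.50035370e-01,
        -7.20483951e-02],
       [ 6.94802120e-04,  2.50035404e-01, -9.68236445e-01,
        -1.79591060e-01],
       [ 0.00000000e+00,  0.00000000e+00,  0.00000000e+00,
         1.00000000e+00]])}
```

View pics/top0.png

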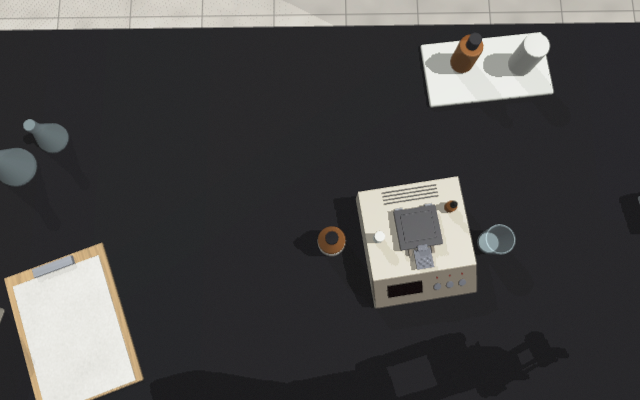

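View pics/scene0.png

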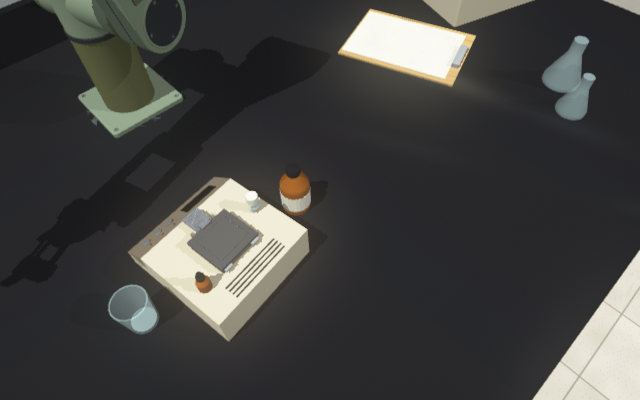

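The top view shows the photometer at about (417,240), front towards the robot, with the vial at (380,237) left and the dropper at (451,206) right. The reagent bottle is at (331,240) and the beaker at (495,241). In the scene view the lid is at (223,240) and the tab at (197,218). I'll enlarge both for corner picking.

```bash
python3 - <<'E'
import cv2,numpy as np
a=cv2.imread("pics/top0.png")[170:315,350:485]; b=cv2.imread("pics/scene0.png")[170:350,120:320]
a=cv2.resize(a,None,fx=4,fy=4,interpolation=cv2.INTER_CUBIC)[:580,:400+140]
cv2.imwrite("pics/a.png",a)
b=cv2.resize(b,None,fx=4,fy=4*.8,interpolation=cv2.INTER_CUBIC);b=cv2.resize(cv2.imread("pics/scene0.png")[170:345,120:320],None,fx=3.4,fy=3.4,interpolation=cv2.INTER_CUBIC)
cv2.imwrite("pics/b.png",b);print(a.shape,b.shape)
E
```

```text
(580, 540, 3) (595, 680, 3)
```

View pics/a.png

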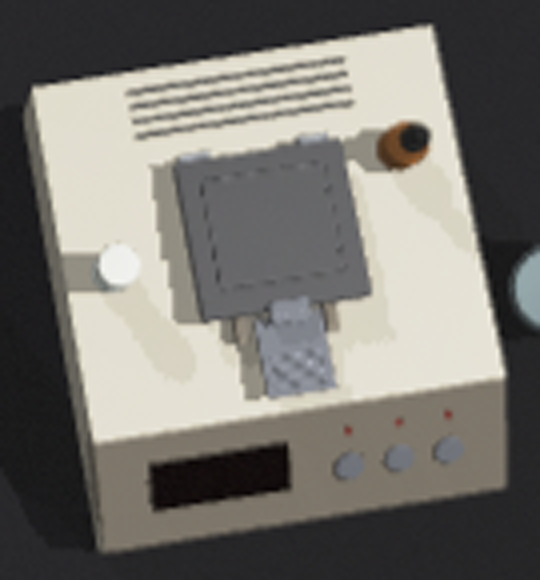

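View pics/b.png

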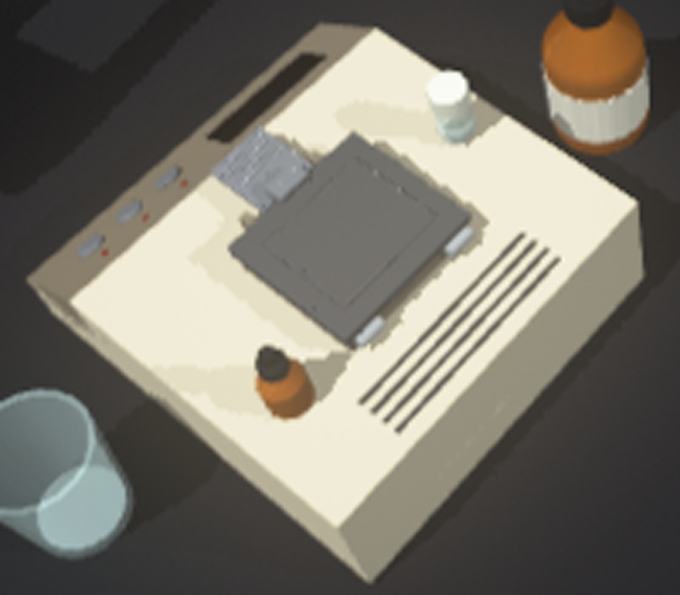

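```bash
cat > h.py <<'E'
from bench import *
import cv2,numpy as np
from scipy.spatial.transform import Rotation as R
from scipy.optimize import least_squares
def proj(n,P):
    c=get_calibration(n); p=(np.atleast_2d(P)-c["eye"])@R.from_rotvec(c["attitude"]).as_matrix()
    return np.c_[c["cx"]+c["fx"]*p[:,0]/-p[:,2], c["cy"]+c["fy"]*-p[:,1]/-p[:,2]]
def ray(n,uv,z):
    c=get_calibration(n); d=R.from_rotvec(c["attitude"]).apply([(uv[0]-c["cx"])/c["fx"],-(uv[1]-c["cy"])/c["fy"],-1])
    return c["eye"]+d*(z-c["eye"][2])/d[2]
E
python3 - <<'E'
from h import *
M=np.array([[.12,.11,.085],[.12,-.11,.085],[-.072,.11,.085],[-.072,-.11,.085],[.065,.045,.105],[.065,-.045,.105],[-.02,.045,.105],[-.02,-.045,.105]])
T=np.array([[33,87],[434,26],[94,443],[506,379],[175,158],[342,140],[207,321],[371,293]])/4+[350,170]
S=np.array([[637,203],[338,528],[376,28],[70,301],[473,216],[352,348],[353,133],[230,249]])/3.4+[120,170]
W=lambda q,P:np.c_[P[:,:2]@np.array([[np.cos(q[2]),np.sin(q[2])],[-np.sin(q[2]),np.cos(q[2])]])+q[:2],P[:,2]]
for nm,use in(("both","ts"),("top","t"),("scene","s")):
    f=lambda q:np.r_[(proj("top",W(q,M))-T).ravel()*("t" in use),(proj("scene",W(q,M))-S).ravel()*("s" in use)]
    r=least_squares(f,[.4,0,0.]); print(nm,r.x.round(4),np.abs(r.fun).max(),np.sqrt((r.fun**2).mean()))
    if nm=="both": q=r.x;print(r.fun.reshape(-1,2).round(1).tolist())
P=np.array([[-.051,0,.101],[-.02,0,.097],[.065,0,.097]]);print(W(q,P).round(4))
toM=lambda w:np.array([[np.cos(q[2]),np.sin(q[2])],[-np.sin(q[2]),np.cos(q[2])]])@(w[:2]-q[:2])
print("vial",toM(ray("top",np.array([119,265])/4+[350,170],.127)),"dropper",toM(ray("top",np.array([414,137])/4+[350,170],.137)))
print("tab ribs",toM(ray("top",np.array([297,362])/4+[350,170],.101)))
print("reagent",ray("top",(331,238),.12),"beaker",ray("top",(497,239),.08))
s=observe();print(R.from_rotvec(s["eef_rot"]).as_matrix().round(3),s["tool_pos"])
E
```

```text
both [ 0.5331 -0.1036  0.1438] 2.155206907475872 0.8540313322982019
[[-0.1, -0.8], [-0.4, -1.0], [0.0, -0.9], [0.1, -1.3], [-0.1, 0.2], [0.2, -1.8], [-0.8, -0.6], [0.9, -0.3], [0.3, -0.2], [-0.3, 0.1], [0.2, -0.0], [-0.0, 0.1], [-0.4, -0.9], [-2.1, -2.2], [0.0, -1.2], [-1.4, -0.6]]
top [ 0.5313 -0.1035  0.1398] 0.9667038219197934 0.34873701532775336
scene [ 0.5346 -0.1038  0.1463] 1.5203986177045294 0.5330065641246418
[[ 0.4826 -0.1109  0.101 ]
 [ 0.5133 -0.1065  0.097 ]
 [ 0.5974 -0.0943  0.097 ]]
vial [0.01241136 0.08643882] dropper [ 0.05270954 -0.07242396]
tab ribs [-0.0493276   0.00079565]
reagent [0.53132522 0.08310263 0.12      ] beaker [ 0.52902881 -0.27126604  0.08      ]
[[ 0.45  -0.893 -0.001]
 [-0.893 -0.45   0.002]
 [-0.002 -0.    -1.   ]] [ 0.25853201 -0.5128189   0.20442537]
```

>>> jog_arm(
  commands=[
    [-1, -1.5, 0, 0, 0, 1],
    [-3, -4.5, 0, 0, 0, 3],
    [-5, -7.5, 0, 0, 0, 5],
    [-7, -10.5, 0, 0, 0, 7],
    [-9, -13.2, 0, 0, 0, 8],
    [-11, -16.1, 0, 0, 0, 9],
    [-13, -19, 0, 0, 0, 10],
    [-15, -22, 0, 0, 0, 12],
    [-17, -25, 0, 0, 0, 14],
    [-19, -28, 0, 0, 0, 15],
    [-21, -31, 0, 0, 0, 16],
    [-23, -33.7, 0, 0, 0, 17],
    [-24.5, -36, 1, 0, 0, 18],
    [-25.5, -37.3, 2, 0, 0, 18.6],
    [-25.9, -37.9, 3, 0, 0, 18.6],
    [-25.9, -37.9, 4, 0, 0, 18.6],
    [-25.9, -37.9, 5, 0, 0, 18.6],
    [-25.9, -37.9, 5.5, 0, 0, 18.6],
    [-25.9, -37.9, 5.5, 0, 0, 18.6],
  ],
  fingers=0,
)

```text
time_s: 2.0
tool_pos: [0.4794, -0.1113, 0.1489]
eef_rot: [-2.372, 2.06, 0.006]
contact_force: [-0.0, -0.4, 0.4]
opening: 0.009
```

```bash
cat > look.py <<'E'
from h import *
import sys
s=observe();p=s["tool_pos"];m=R.from_rotvec(s["eef_rot"]).as_matrix();q=[.532,-.1036,.142]
c,k=np.cos(q[2]),np.sin(q[2]);d=p[:2]-q[:2]
print("t",s["time_s"],"TCP",p.round(4),"in photometer",[round(v*1000,1) for v in(c*d[0]+k*d[1],-k*d[0]+c*d[1],p[2]*1)],"F",s["contact_force"].round(2),"op",s["opening"],"\n",m.round(3))
if len(sys.argv)>1:
    ims=[cv2.resize(read_camera("scene")[150:300,120:320],(533,400)),] if "s" in sys.argv[2:] else []
    if "w" in sys.argv[2:]: ims.append(read_camera("wrist")[:,160:160+(267 if ims else 480)] if False else cv2.resize(read_camera("wrist"),(640,400)))
    if "t" in sys.argv[2:]: ims.append(cv2.resize(read_camera("top")[160:310,345:495],(400,400)))
    h=[cv2.resize(i,None,fx=800/sum(j.shape[1] for j in ims),fy=800/sum(j.shape[1] for j in ims)) if sum(j.shape[1] for j in ims)>800 else i for i in ims]
    cv2.imwrite(f"pics/{sys.argv[1]}.png",np.hstack(h)[:, :800])
E
python3 look.py c1 s t
```

```text
t 2.0 TCP [ 0.4794 -0.1113  0.1489] in photometer [np.float64(-53.2), np.float64(-0.2), np.float64(148.9)] F [-0.02 -0.37  0.4 ] op 0.009257968185892055 
 [[ 0.14  -0.99  -0.003]
 [-0.99  -0.14   0.003]
 [-0.003  0.002 -1.   ]]
```

View pics/c1.png

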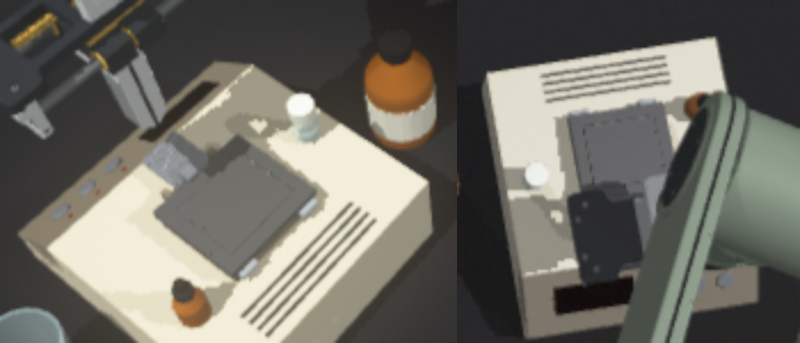

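The scene view shows the closed fingers (148,120) above the ribbed tab (175,160), and the numbers put them at x = -53 mm, y = 0. Next I'll go down to just above the tab, then press in small steps.

>>> jog_arm(
  commands=[
    [0, 0, 1, 0, 0, 0],
    [0, 0, 2, 0, 0, 0],
    [0, 0, 3, 0, 0, 0],
    [0, 0, 4, 0, 0, 0],
    [0, 0, 4.5, 0, 0, 0],
    [0, 0, 4.8, 0, 0, 0],
    [0, 0, 4.9, 0, 0, 0],
    [0, 0, 4.9, 0, 0, 0],
  ],
)

```text
time_s: 2.9
tool_pos: [0.4805, -0.1115, 0.1013]
eef_rot: [-2.372, 2.058, 0.002]
contact_force: [-0.5, -0.0, 0.4]
opening: 0.009
```

>>> jog_arm(
  commands=[
    [0, 0, 0.1, 0, 0, 0],
    [0, 0, 0.2, 0, 0, 0],
    [0, 0, 0.25, 0, 0, 0],
    [0, 0, 0.3, 0, 0, 0],
    [0, 0, 0.3, 0, 0, 0],
  ],
)

```text
time_s: 3.4
tool_pos: [0.4802, -0.1118, 0.0985]
eef_rot: [-2.372, 2.059, 0.002]
contact_force: [-3.8, -1.1, 4.6]
opening: 0.007
```

```bash
python3 look.py c2 s w
```

```text
t 3.4 TCP [ 0.4802 -0.1118  0.0985] in photometer [np.float64(-52.4), np.float64(-0.7), np.float64(98.5)] F [-3.81 -1.14  4.58] op 0.007166365126957563 
 [[ 0.141 -0.99  -0.001]
 [-0.99  -0.141  0.001]
 [-0.001  0.    -1.   ]]
```

View pics/c2.png

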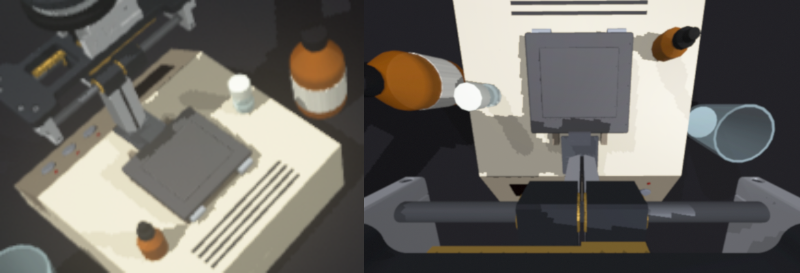

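The wrist view shows the lid (580,80) still shut and the fingertip on the tab at (580,155). The force is 4.6 N, so I'll press a little further.

>>> jog_arm(
  commands=[
    [0, 0, 0.05, 0, 0, 0],
    [0, 0, 0.1, 0, 0, 0],
    [0, 0, 0.1, 0, 0, 0],
  ],
)

```text
time_s: 3.8
tool_pos: [0.4798, -0.1118, 0.0972]
eef_rot: [2.372, -2.059, -0.003]
contact_force: [-4.2, -0.8, 5.5]
opening: 0.004
```

```bash
python3 - <<'E'
from h import *
a=cv2.imread("pics/c2.png");w=cv2.resize(read_camera("wrist"),None,fx=436/640,fy=436/640);print(observe()["contact_force"])
b=a[:,364:];w=w[:b.shape[0],:b.shape[1]];b=b[:w.shape[0],:w.shape[1]];print("mean diff in lid area",np.abs(b[30:130,160:270].astype(float)-w[30:130,160:270]).mean())
E
```

```text
[-4.45605724 -1.09776671  3.96698333]
mean diff in lid area 2.8195151515151515
```

>>> jog_arm(
  commands=[
    [0, 0, 0.05, 0, 0, 0],
    [0, 0, 0.1, 0, 0, 0],
    [0, 0, 0.15, 0, 0, 0],
    [0, 0, 0.15, 0, 0, 0],
  ],
)

```text
time_s: 4.25
tool_pos: [0.4793, -0.1119, 0.0956]
eef_rot: [2.372, -2.058, -0.004]
contact_force: [-3.7, -2.1, 5.6]
opening: 0.003
```

```bash
python3 look.py c3 s w;python3 - <<'E'
import cv2,numpy as np
a,b=[cv2.imread(f"pics/{n}.png").astype(float) for n in("c2","c3")];print(np.abs(a-b)[30:130,524:634].mean())
E
```

```text
t 4.25 TCP [ 0.4793 -0.1119  0.0956] in photometer [np.float64(-53.4), np.float64(-0.7), np.float64(95.6)] F [-3.73 -2.06  5.56] op 0.003385218645339919 
 [[ 0.141 -0.99  -0.003]
 [-0.99  -0.141  0.001]
 [-0.001  0.003 -1.   ]]
19.441242424242425
```

The lid area of the picture changed a lot, so it has probably released. I'll lift straight up slightly so the tab returns, then back off towards the front and look.

>>> jog_arm(
  commands=[
    [0, 0, -0.3, 0, 0, 0],
    [0, 0, -1, 0, 0, 0],
    [0, 0.2, -2, 0, 0, 0],
    [0, 0.4, -3, 0, 0, 0],
    [0, 0.5, -4, 0, 0, 0],
    [0, 0.5, -4.5, 0, 0, 0],
    [0, 0.5, -4.5, 0, 0, 0],
  ],
)

```text
time_s: 5.05
tool_pos: [0.4754, -0.113, 0.142]
eef_rot: [2.373, -2.059, -0.0]
contact_force: [0.1, 0.2, 0.6]
opening: 0.006
```

```bash
python3 look.py c4 s w
```

```text
t 5.05 TCP [ 0.4754 -0.113   0.142 ] in photometer [np.float64(-57.4), np.float64(-1.3), np.float64(142.0)] F [0.06 0.22 0.57] op 0.005772878554394008 
 [[ 0.141 -0.99  -0.   ]
 [-0.99  -0.141 -0.   ]
 [ 0.     0.    -1.   ]]
```

View pics/c4.png

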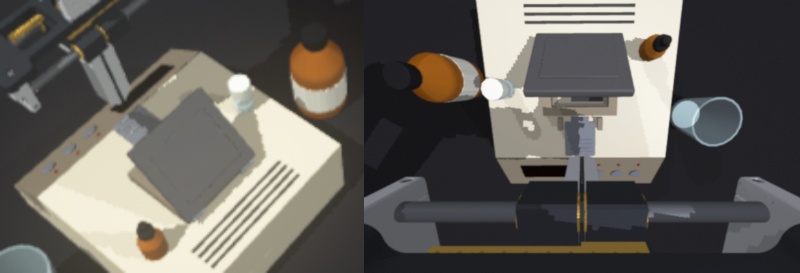

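The lid has sprung up: its front edge is at (580,93) in the wrist view, the well is visible under it, and the vial and bottles are in place. The fingertip is 57 mm above the deck, 15 mm below the lid's edge, so I'll push straight back.

>>> jog_arm(
  commands=[
    [0, -0.7, 0, 0, 0, 0],
    [0, -1.5, 0, 0, 0, 0],
    [0, -2.5, 0, 0, 0, 0],
    [0, -3.5, 0, 0, 0, 0],
    [0, -4.2, 0, 0, 0, 0],
    [0, -4.6, 0, 0, 0, 0],
    [0, -5, 0, 0, 0, 0],
    [0, -5.4, 0, 0, 0, 0],
    [0, -5.8, 0, 0, 0, 0],
    [0, -6.2, 0, 0, 0, 0],
    [0, -6.6, 0, 0, 0, 0],
    [0, -7, 0, 0, 0, 0],
    [0, -7.4, 0, 0, 0, 0],
    [0, -7.8, 0, 0, 0, 0],
    [0, -8.2, 0, 0, 0, 0],
    [0, -8.5, 0, 0, 0, 0],
    [0, -8.5, 0, 0, 0, 0],
  ],
)

```text
time_s: 6.85
tool_pos: [0.5595, -0.1005, 0.1404]
eef_rot: [2.373, -2.059, -0.003]
contact_force: [0.0, -0.4, -0.8]
opening: 0.005
```

```bash
python3 look.py c5 s w
```

```text
t 6.85 TCP [ 0.5595 -0.1005  0.1404] in photometer [np.float64(27.7), np.float64(-0.8), np.float64(140.4)] F [ 0.03 -0.42 -0.82] op 0.00513963956781373 
 [[ 0.141 -0.99  -0.001]
 [-0.99  -0.141  0.001]
 [-0.001  0.001 -1.   ]]
```

View pics/c5.png

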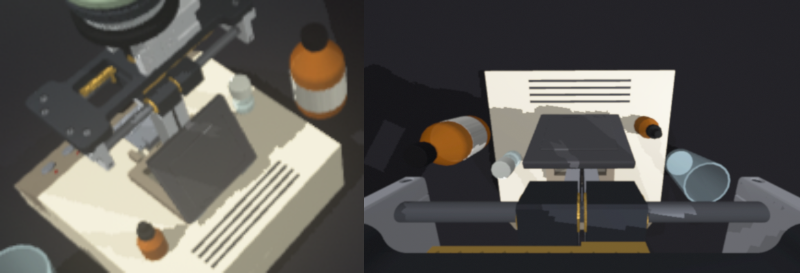

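The lid is tilting further, with the fingers against its front edge at (580,165) in the wrist view, and the forces are small. I'll continue.

>>> jog_arm(
  commands=[
    [0, -0.2, 0, 0, 0, 0],
    [0, -0.5, 0, 0, 0, 0],
    [0, -0.8, 0, 0, 0, 0],
    [0, -1.1, 0, 0, 0, 0],
    [0, -1.4, 0, 0, 0, 0],
    [0, -1.7, 0, 0, 0, 0],
    [0, -2, 0, 0, 0, 0],
    [0, -2.3, 0, 0, 0, 0],
    [0, -2.6, 0, 0, 0, 0],
    [0, -2.9, 0, 0, 0, 0],
    [0, -3.1, 0, 0, 0, 0],
    [0, -3.3, 0, 0, 0, 0],
    [0, -3.5, 0, 0, 0, 0],
    [0, -3.5, 0, 0, 0, 0],
  ],
)

```text
time_s: 8.35
tool_pos: [0.5938, -0.0955, 0.14]
eef_rot: [2.373, -2.059, -0.004]
contact_force: [-1.1, 0.2, -0.7]
opening: 0.0
```

```bash
python3 look.py c6 s w
```

```text
t 8.35 TCP [ 0.5938 -0.0955  0.14  ] in photometer [np.float64(62.3), np.float64(-0.7), np.float64(140.0)] F [-1.14  0.25 -0.65] op 0.00013314534568886082 
 [[ 0.141 -0.99  -0.002]
 [-0.99  -0.141  0.001]
 [-0.001  0.002 -1.   ]]
```

View pics/c6.png

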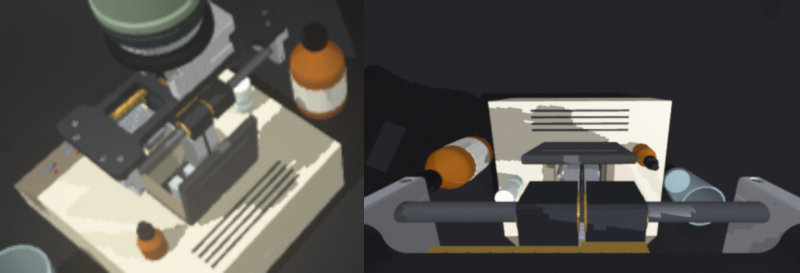

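The lid stands about upright (scene, top corner at about (257,120)) with 1.1 N of contact. I'll add 2 mm for margin, then pull back and measure the angle.

>>> jog_arm(
  commands=[
    [0, -0.1, 0, 0, 0, 0],
    [0, -0.2, 0, 0, 0, 0],
    [0, -0.25, 0, 0, 0, 0],
    [0, -0.25, 0, 0, 0, 0],
  ],
)

```text
time_s: 8.85
tool_pos: [0.5962, -0.0951, 0.14]
eef_rot: [2.373, -2.059, -0.004]
contact_force: [-2.3, -0.6, -0.5]
opening: 0.001
```

>>> jog_arm(
  commands=[
    [0, 0.3, 0, 0, 0, 0],
    [0, 1, 0, 0, 0, 0],
    [0, 2.5, 0, 0, 0, 0],
    [0, 4.5, 0, 0, 0, 0],
    [0, 6.5, 0, 0, 0, 0],
    [0, 8.5, 0, 0, 0, 0],
    [0, 10.5, 0, 0, 0, 0],
    [0, 12.5, -1, 0, 0, 0],
    [0, 14.5, -2, 0, 0, 0],
    [0, 16.5, -3, 0, 0, 0],
    [0, 18, -4, 0, 0, 0],
    [0, 18.5, -4.5, 0, 0, 0],
    [0, 18.5, -4.5, 0, 0, 0],
  ],
)

```text
time_s: 10.15
tool_pos: [0.4137, -0.1217, 0.1865]
eef_rot: [-2.371, 2.059, -0.002]
contact_force: [0.6, 0.1, -0.7]
opening: 0.005
```

```bash
python3 look.py; python3 - <<'E'
from h import *
im=read_camera("scene");cv2.imwrite("pics/s7f.png",im);cv2.imwrite("pics/s7.png",cv2.resize(im[150:330,120:320],None,fx=3.2,fy=3.2,interpolation=cv2.INTER_CUBIC))
c,k=np.cos(.142),np.sin(.142)
for th in(1.5,1.6,1.7,1.8):
    P=[]
    for y in(.045,-.045):
        for r,t in((.085,0),(.085,.008)):
            x=.065-r*np.cos(th)+t*np.sin(th);z=.097+r*np.sin(th)+t*np.cos(th)
            P.append([.532+c*x-k*y,-.1036+k*x+c*y,z])
    print(th,((proj("scene",P)-[120,150])*3.2).round().tolist())
E
```

```text
t 10.15 TCP [ 0.4137 -0.1217  0.1865] in photometer [np.float64(-119.6), np.float64(-1.1), np.float64(186.5)] F [ 0.59  0.09 -0.69] op 0.004572028063416323 
 [[ 0.14  -0.99   0.001]
 [-0.99  -0.14  -0.   ]
 [ 0.    -0.001 -1.   ]]
1.5 [[413.0, 177.0], [425.0, 185.0], [281.0, 303.0], [293.0, 312.0]]
1.6 [[426.0, 186.0], [437.0, 194.0], [293.0, 313.0], [306.0, 322.0]]
1.7 [[438.0, 195.0], [450.0, 204.0], [306.0, 323.0], [319.0, 333.0]]
1.8 [[451.0, 205.0], [463.0, 215.0], [320.0, 334.0], [332.0, 345.0]]
```

View pics/s7.png

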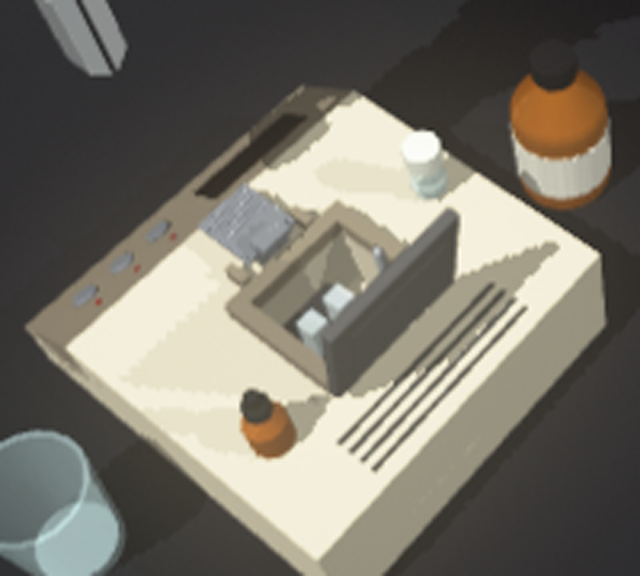

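The lid's top corners are at (449,209), (458,214), (327,332) and (339,342). The model puts these at an angle of about 1.75–1.8, well past 1.6. The vial, dropper, reagent bottle and beaker look where they were, and the robot is clear.

```bash
python3 -c "
from bench import *
print(sign_off())"
```

```text
the job is handed in; nothing more can be done
None
```

The photometer's lid is standing fully open and the robot is clear of it; I handed the job in at about 10.2 s.

- **Press:** I pressed the tab with the closed fingertips, about 5.5 mm down at 5.6 N. The lid let go later than the 3 mm given for a 22 mm wide tip, so I had to press further twice. It then sprang up.
- **Push:** I pushed the lid's front edge back with at most about 2.3 N of wrist force, then withdrew and raised the fingers.
- **Last checks:** In the final picture the lid's corners match an angle of about 1.75–1.8 rad, against the 1.6 needed. The reading is slightly rough because the photometer fit differs by about 2–3 mm between cameras. The fingers ended about 120 mm in front of the photometer's origin with nothing touching (contact force under 1 N, which is noise). The vial, dropper, reagent bottle and beaker look upright and unmoved; I judged that by eye and did not re-measure their positions.

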